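# Pop the toast up and hold it clear

## Robot

A 6-joint arm with a two-finger parallel gripper is mounted at the origin on the work surface; the furniture and walls round the work are solid. World frame = base frame: x ahead of the robot, y to its left, z up, the work surface at z = 0. Lengths are in m, angles in rad, forces in N, time in s.
With the tool pointing down it reaches from about 0.3 to 1 m from the base axis. Payload 5.1 kg.
Tool frame: the origin (TCP) lies midway between the tips of the shut fingers; the grasp point (between the pads) lies 19 mm behind it; z points along the fingers, y is the line along which they close (so a half turn about z gives the same grasp; the last joint's range is limited). The gripper opens to 95 mm and grips with 3 to 60 N. Pads are 20 mm wide; open, the fingers measure 119 mm over their backs; the gripper's body (75 mm by 180 mm) begins 59 mm behind the grasp point.
Start: joints at [-0.083, 0.124, 1.65, -0, 1.367, -0.083], TCP at [0.65, -0, 0.215] pointing down, gripper open.
Joint ranges: [-2.61, 2.61], [-1.02, 2.33], [0.03, 2.71], [-1.35, 4.49], [0.32, 2.68], [-2.91, 2.91]. Speed limits (rad/s): [2.57, 2.57, 3.14, 3.14, 3.14, 3.14].

## Interface

Orientations are given as a 3x3 rotation matrix whose columns are the frame's x, y, z axes.
In Python, from cell import bot gives the robot as it stands.
- The arm moves only by the tool arm_command, never from a script. Its argument "deltas" is a list of rows, each a list of 7 numbers: the shift along the world's x, y, z as a fraction of full scale, then the turn, a rotation vector about the world's x, y, z as a fraction of full scale, then the closure, from -1 (fully open) to 1 (shut). In form: [[x, y, z, ax, ay, az, jaw], ...]. A call has 1 to 8 rows; each row shifts and turns the commanded pose from where the row before left it; what a row does not reach is not made up. Full scale, the value 1, is 20 mm for a shift and 0.08 rad for a turn. A row lasts 1/8 s, in which the tool goes at most 62.5 mm and 10.7 degrees, less where a joint would pass 70% of its speed; a pose out of reach is approached as far as the arm can. A call with a number of a shift or a turn outside -1 to 1 is refused whole. A call with a gripper value outside its range is refused whole. The fingers move at their own pace and stop on an object; the grip force is fixed at half the most. Time passes only in rows, so rows that do not move let the fingers close. It gives the time, the measured TCP pose, the force, the opening and the grip force at its end, in the units of the state.
- bot.read_state(): the state, without advancing time (a new reading comes with each control period).
- bot.read_camera(name): name is "scene" or "side" or "wrist"; returns (picture, depth): 420x560x3 uint8, blue, green, red; 420x560 float32, m along the optical axis (not along the pixel's ray), 0 where there is no reading.
- bot.camera_params(name): a dict with "vfov" (degrees; the focal length in pixels is half the picture's height over the tangent of half this angle, whatever the lens; pixels are square), "cx", "cy" (the principal point, pixels), "D" ([k1, k2, p1, p2, k3] as OpenCV has them; the pictures are not rectified), "R" (3x3) and "t" (3): a world point X has camera coordinates R X + t. Camera axes: x right, y down, z forward; pixel columns grow to the right and rows downward; lengths in m; the calibration is good to about 2 mm. A picture is of the moment at which its call begins: read the wrist's pose just before it. camera_params takes no time and is no camera call; for the wrist camera it gives the pose at the moment of the call.
- bot.hand_in(): hands the job in; it is judged then, once.
The state is a dict: "time_s": time; "joints": joint angles; "joint_vel": joint speeds; "tau": joint torques, N m; "tool_pos": TCP position; "tool_rot": TCP orientation; "ft_force": force on the tool from outside, world axes, zero at the start; "moment": the same for the moment, N m; "opening": opening from 0.0 (shut) to 1.0 (fully open); "grasp_force": force on a finger pad.
Only numpy, scipy, OpenCV 4.12 (cv2) and the standard library are available. Lean on these libraries where they do the work, as an engineer would, in place of code of your own. Each camera call takes 0.05 s, during which the arm holds its last target. There are 200 camera calls.

## Task

The toast is done: press the toaster's stop button fully down and let it go again, so that the carriage raises the slice far enough out of the slot to take hold of. Then draw the raised slice up out of the slot until its lower edge is at least 3 cm above the toaster's top, and let your program finish while the fingers still hold it there in the air, upright, level and steady. Do not knock the mug, drink can, sunglasses or food tub about on the way.

Things in the scene. Friction and masses are not known exactly. Their poses are not given: they have to be found in the camera images.
- toaster: fixed toaster, steel sides, black ends, 360 mm long (y), 150 deep (x), top at z = 170 mm, turned up to 0.3 rad. Origin under its centre; x to its rear, y along the slot towards the end with the carriage lever (a knob sticking out 23 mm, which rises with the carriage), z up. One open slot in the top, 34 x 260 mm, its centre line at x = +18 mm. A dial sticks out 18 mm from the front face
- slot_mid (a point): middle of the slot, in the plane of the toaster's top (170 mm above the table); axes as the toaster's
- stop_button_top (a point): centre of the top of the stop button: a round bare-metal push button, 22 mm across in a low black collar, its top 14 mm above the toaster's top, 45 mm in front of the toaster's centre and 92 mm towards the lever end. The only raised button; the two flat keys beside it do not move. z up; press straight down
- stop_button (a joint): travel of the stop button in m: 0 = released, 0.006 = fully down. Springs back when let go; about 5 to 6 N at full travel. From about 0.004 on it draws back the catch that holds the carriage down
- carriage (a joint): height of the toaster's carriage in m: 0 = latched down (at the start), 0.050 = popped up. A spring raises it in about half a second once the catch is drawn back, and it then stays up
- slice: toast standing on edge in the slot: 16 mm thick (x, across the slot), 104 wide (y, along it), 96 high (z up), rigid, about 40 g. Origin under the middle of its lower edge. Within 55 mm of the slot's middle, loose between wire guides. Carriage down: upper edge 14 mm below the toaster's top, out of reach. Popped up: lower edge at z = 110 mm, upper edge at 206 mm, 36 mm above the toaster's top
- mug: stoneware mug 94 mm high with handle, front left; leave alone
- drink_can: drink can 66 mm across, 147 mm high, back left; leave alone
- sunglasses: folding sunglasses, left; leave alone
- food_tub: small white food tub with red rim, upside down, 98 x 106 x 50 mm, front right; leave alone

How it is judged:
On the way, in this order (a step that is already met when the one before it is completed fails the run):
1. the stop button is pressed down (value of joint stop_button above 0.0048 m), for 0.05 s.
2. the button is let go again and the carriage has risen with the slice on it (value of joint stop_button below 0.0015 m and value of joint carriage above 0.042 m and z of slice in the frame of toaster above 0.095 m), for 0.1 s.
3. the slice is drawn out of the slot in the fingers, its lower edge above the toaster's top (height (world z) of slice above 0.175 m and contact force between the fingers and slice above 0.5 N), for 0.1 s.
At the end, for the whole second after the job is handed in: The slice is held in the fingers alone, its lower edge at least 30 mm above the toaster's top (200 mm above the table), upright and level within 0.12 rad (7 degrees), still (under 20 mm/s and 0.15 rad/s), not touching the toaster; the carriage is up and the stop button released (height (world z) of slice above 0.2 m and contact force between the fingers and slice above 0.5 N and contact force between slice and toaster below 0.05 N and angle between slice's own z axis and vertical below 0.12 rad and linear speed of slice below 0.02 m/s and angular speed of slice below 0.15 rad/s and value of joint carriage above 0.042 m and value of joint stop_button below 0.0015 m); the arm keeps its last pose, push and grip.
It fails at once if the slice is tipped over or dropped flat (angle between slice's own z axis and vertical above 0.6 rad).
It fails at once if a bystander is knocked aside (moved over 25 mm) (distance of any of mug, drink_can, sunglasses, food_tub from where it was at the start of the episode above 0.025 m).
It also fails if it takes over 46 s, if anything falls off the work surface, if the arm or the gripper's body presses on something with over 40 N, if the wrist force passes 120 N, or if a joint passes its speed limit or range.

## Working session

There is one attempt and no reset: what is moved stays moved. The work goes in short steps, Python scripts to look and compute and a tool call to move; the robot and the scene stay as the last step left them, time stands still between calls to the robot, and variables do not carry over. Pictures are saved under pics/ and viewed, at most 10 in all, crops included, and the job is handed in when it is done.

Besides the shell and the picture viewer there is one more tool, called after "Emit:" as name([rows], argument=value, ...), one row to a line, values as JSON. arm_command: Moves the arm, as the interface text tells. Its arguments: {"type":"object","properties":{"deltas":{"type":"array"}},"required":["deltas"]}

```bash
mkdir -p pics; ls; cat > h.py <<'E'
import numpy as np, cv2
from cell import bot
def K(p,shape=(420,560)):
    f=shape[0]/2/np.tan(np.radians(p["vfov"])/2)
    return np.array([[f,0,p["cx"]],[0,f,p["cy"]],[0,0,1.]])
def cloud(name):
    p=bot.camera_params(name); im,d=bot.read_camera(name)
    v,u=np.mgrid[0:420,0:560]
    uv=np.stack([u,v],-1).reshape(-1,1,2).astype(np.float64)
    n=cv2.undistortPoints(uv,K(p),np.array(p["D"],float)).reshape(420,560,2)
    X=np.dstack([n*d[...,None],d])
    W=(X-np.array(p["t"]))@np.array(p["R"])
    W[d==0]=np.nan
    return im,W
E
python3 - <<'E'
from h import *
for n in("scene","side","wrist"):
    im,W=cloud(n); cv2.imwrite(f"pics/{n}0.png",im); np.savez(f"{n}0.npz",im=im,W=W)
    m=(abs(W[...,2]-.17)<.006)
    P=W[m]; print(n,m.sum(),bot.camera_params(n)["t"])
    if m.sum()>200:
        r=cv2.minAreaRect(P[:,:2].astype(np.float32)*1000); print(r)
s=bot.read_state();print(s["tool_pos"],s["tool_rot"],s["time_s"],s["ft_force"])
E
```

```text
pics
scene 3421 [0.43208701 0.06984641 1.47730509]
((58.282470703125, -149.42037963867188), (1169.51220703125, 857.3659057617188), 0.0428493432700634)
side 5643 [ 0.42960512 -0.01682936  1.58269998]
((86.4876708984375, -118.63211059570312), (1220.93603515625, 797.0750732421875), 0.5792514085769653)
wrist 40282 [-0.64823997 -0.03372501  0.39219637]
((533.9006958007812, 29.45319366455078), (239.0926055908203, 118.96646118164062), 76.61463165283203)
[6.49505282e-01 4.25703492e-06 2.13669845e-01] [[ 1.52552213e-05  9.99998643e-01 -1.64723871e-03]
 [ 9.99999989e-01 -1.50083180e-05  1.49901420e-04]
 [ 1.49876495e-04 -1.64724098e-03 -9.99998632e-01]] 0.15 [-0.181882   -0.15576869  0.27630083]
```

View pics/scene0.png

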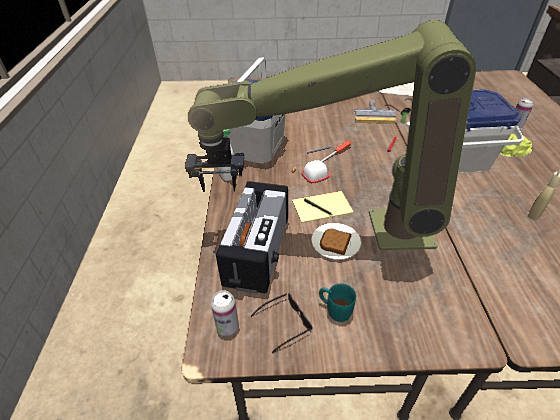

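View pics/wrist0.png

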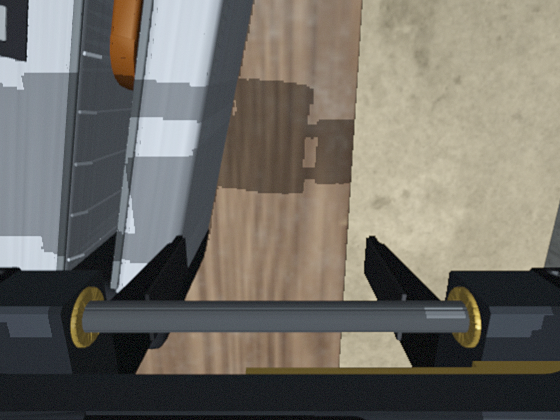

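The scene view shows the toaster around (255,235), with the button panel near (265,232), the slice in the slot at (243,233) and the can at (225,313). The wrist view shows the toaster's near end and the slice tip at (125,45). Next I'll fit the toaster pose from the depth.

```bash
python3 - <<'E'
from h import *
for n in("scene","side"):
    z=np.load(n+"0.npz"); W=z["W"]; im=z["im"]
    m=(abs(W[...,2]-.17)<.005)&(W[...,0]>.4)&(W[...,0]<.85)&(W[...,1]>-.12)&(W[...,1]<.5)
    l,lab,st,_=cv2.connectedComponentsWithStats(cv2.dilate(m.astype(np.uint8),np.ones((5,5))))
    i=1+np.argmax(st[1:,4]); mm=m&(lab==i); P=W[mm]
    print(n,mm.sum(),st[i],cv2.minAreaRect(P[:,:2].astype(np.float32)*1000))
    # raised things
    x,y,w,h,_=st[i]
    m2=(W[...,2]>.178)&(W[...,2]<.192)&(W[...,0]>.4)&(W[...,0]<.85)&(W[...,1]>-.12)&(W[...,1]<.5)
    l,lab,s2,_=cv2.connectedComponentsWithStats(m2.astype(np.uint8))
    for j in range(1,l):
        if s2[j,4]>5: print(s2[j],np.median(W[lab==j],0).round(4))
    # slice: orange/brown pixels below top within
    hsv=cv2.cvtColor(im,cv2.COLOR_BGR2HSV)
    ms=(hsv[...,0]<22)&(hsv[...,1]>120)&(W[...,2]>.09)&(W[...,2]<.168)&(W[...,0]>.4)&(W[...,0]<.85)&(W[...,1]>-.1)&(W[...,1]<.4)
    Q=W[ms]; print("slice",len(Q)); 
    if len(Q): print(np.percentile(Q,[2,50,98],axis=0).round(3))
    c=im[max(0,y-40):y+h+60,max(0,x-60):x+w+60]; c=cv2.resize(c,None,fx=3,fy=3,interpolation=cv2.INTER_CUBIC)[:600,:800]; cv2.imwrite(f"pics/{n}0c.png",c)
    print(x-60,y-40)
E
```

```text
scene 2866 [ 214  179   76   85 3929] ((531.69189453125, 91.3046875), (359.6430969238281, 149.02816772460938), 76.48686218261719)
[258 233   7   6  35] [0.5096 0.1933 0.1826]
slice 121
[[0.547 0.104 0.133]
 [0.564 0.151 0.153]
 [0.577 0.183 0.158]]
154 139
side 5151 [ 226  180   73  110 6494] ((531.8667602539062, 92.19365692138672), (364.4179992675781, 151.20370483398438), 76.47431182861328)
[275 247  11   9  65] [0.5104 0.1935 0.1832]
slice 191
[[0.551 0.106 0.138]
 [0.565 0.156 0.155]
 [0.577 0.186 0.16 ]]
166 140
```

View pics/side0.png

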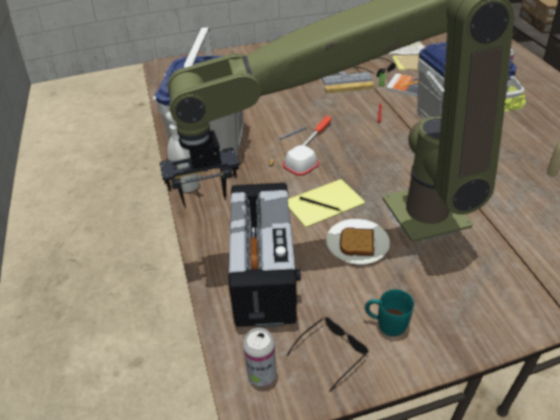

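The side view shows the same layout: button panel at (280,243), slice at (255,250), can at (260,357). Both cameras agree that the toaster centre is (0.532, 0.092), yaw is −0.236 and the button is at (0.510, 0.193, 0.183). I'll move above the button, shutting the fingers and turning on the way.

Emit:
arm_command([
  [-0.7,0.95,0.5,0,0,-0.6,1],
  [-0.7,0.97,0,0,0,-0.6,1],
  [-0.7,0.97,0,0,0,-0.6,1],
  [-0.7,0.97,0,0,0,-0.6,1],
  [-0.7,0.97,0,0,0,-0.55,1],
  [-0.7,0.97,0,0,0,0,1],
  [-0.7,0.97,0,0,0,0,1],
  [-0.7,0.97,0,0,0,0,1],
])

```text
time_s: 1.15
tool_pos: [0.5371, 0.1558, 0.2246]
tool_rot: [[0.233, 0.972, -0.0], [0.972, -0.233, 0.0], [0.0, -0.0, -1.0]]
ft_force: [0.7, -0.3, 0.3]
opening: 0.212
grasp_force: 0.0
```

Emit:
arm_command([
  [-0.7,0.97,0,0,0,0,1],
  [-0.7,0.95,-0.5,0,0,0,1],
  [0,0,-0.5,0,0,0,1],
  [0,0,0,0,0,0,1],
  [0,0,0,0,0,0,1],
])

```text
time_s: 1.78
tool_pos: [0.5104, 0.1928, 0.2048]
tool_rot: [[0.234, 0.972, 0.0], [0.972, -0.234, -0.0], [-0.0, 0.0, -1.0]]
ft_force: [1.1, -0.5, 0.7]
opening: 0.003
grasp_force: 0.0
```

Emit:
arm_command([
  [0,0,-0.5,0,0,0,1],
  [0,0,-0.4,0,0,0,1],
  [0,0,-0.25,0,0,0,1],
  [0,0,0,0,0,0,1],
])

```text
time_s: 2.28
tool_pos: [0.5099, 0.1929, 0.1814]
tool_rot: [[0.234, 0.972, -0.001], [0.972, -0.234, -0.001], [-0.001, -0.0, -1.0]]
ft_force: [-0.1, -0.6, 0.9]
opening: 0.005
grasp_force: 0.5
```

Emit:
arm_command([
  [0,0,-0.1,0,0,0,1],
  [0,0,-0.1,0,0,0,1],
  [0,0,0,0,0,0,1],
])

```text
time_s: 2.65
tool_pos: [0.5101, 0.193, 0.1782]
tool_rot: [[0.234, 0.972, 0.0], [0.972, -0.234, -0.0], [-0.0, 0.0, -1.0]]
ft_force: [-2.0, -2.7, 5.6]
opening: 0.004
grasp_force: 2.9
```

Emit:
arm_command([
  [0,0,-0.08,0,0,0,1],
  [0,0,0,0,0,0,1],
])

```text
time_s: 2.9
tool_pos: [0.5101, 0.1931, 0.1781]
tool_rot: [[0.234, 0.972, 0.0], [0.972, -0.234, -0.0], [-0.0, 0.001, -1.0]]
ft_force: [-5.8, -3.4, 10.9]
opening: 0.007
grasp_force: 5.5
```

Emit:
arm_command([
  [0,0,0.6,0,0,0,1],
  [0,0,1,0,0,0,1],
  [0,0,1,0,0,0,0],
  [0,-0.5,1,0,0,0,0],
  [0,-1,0.5,0,0,0,0],
  [0,-1,0,0,0,0,0],
  [0,0,0,0,0,0,0],
])

```text
time_s: 3.78
tool_pos: [0.5097, 0.1413, 0.2573]
tool_rot: [[0.237, 0.972, -0.001], [0.972, -0.237, -0.0], [-0.001, -0.001, -1.0]]
ft_force: [-0.5, 0.5, -0.7]
opening: 0.466
grasp_force: 0.0
```

```bash
python3 - <<'E'
from h import *
c=np.array([.5318,.0917]);a=-.236;ex=np.array([np.cos(a),np.sin(a)]);ey=np.array([-np.sin(a),np.cos(a)])
for n in("scene","side","wrist"):
    im,W=cloud(n); cv2.imwrite(f"pics/{n}1.png",im)
    q=W[...,:2]-c; X=q@ex; Y=q@ey; Z=W[...,2]
    m=(Z>.18)&(Z<.215)&(X>-.01)&(X<.05)&(abs(Y)<.13)
    print(n,m.sum())
    if m.sum():
        print(np.percentile(np.stack([X[m],Y[m],Z[m]],1),[1,10,50,90,99],axis=0).round(4))
        t=m&(Z>.2); print("top",t.sum(),np.percentile(X[t],[2,50,98]).round(4),np.percentile(Y[t],[2,50,98]).round(4))
s=bot.read_state();print(s["tool_pos"],s["time_s"],s["opening"],s["ft_force"])
E
```

```text
scene 177
[[0.0095 0.0106 0.1804]
 [0.0105 0.0237 0.1855]
 [0.0152 0.0649 0.201 ]
 [0.0247 0.0958 0.2059]
 [0.0267 0.1012 0.2083]]
top 92 [0.0102 0.0176 0.0261] [0.013  0.0528 0.0876]
side 254
[[0.0094 0.0151 0.1813]
 [0.0108 0.0289 0.1885]
 [0.0179 0.0722 0.2041]
 [0.0251 0.0993 0.2082]
 [0.0262 0.1043 0.2094]]
top 162 [0.0109 0.0183 0.0256] [0.0168 0.0582 0.0906]
wrist 3688
[[0.0099 0.0109 0.1811]
 [0.0103 0.0256 0.1892]
 [0.0165 0.0611 0.2047]
 [0.024  0.0923 0.2067]
 [0.026  0.0997 0.2075]]
top 2594 [0.0106 0.018  0.0258] [0.0144 0.0549 0.0878]
[0.50959911 0.14291865 0.25707945] 3.925 0.4955581052309801 [-0.07117502  0.47177688 -0.07698765]
```

View pics/wrist1.png

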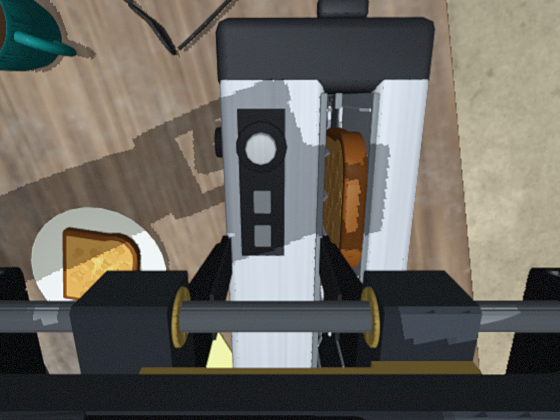

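The wrist view shows the slice raised at (348,190) and the button up at (261,147). From the depth, the slice centre is at toaster (0.018, 0.055), which is world (0.562, 0.141).

Emit:
arm_command([
  [0.9,-0.05,0,0,0,0,0],
  [0.9,-0.05,0,0,0,0,0],
  [0.83,0,0,0,0,0,0],
  [0,0,-0.5,0,0,0,0],
  [0,0,-0.5,0,0,0,0],
  [0,0,0,0,0,0,0],
])

```text
time_s: 4.68
tool_pos: [0.5612, 0.1411, 0.2361]
tool_rot: [[0.234, 0.972, -0.003], [0.972, -0.234, -0.0], [-0.001, -0.003, -1.0]]
ft_force: [-0.6, 0.6, -0.4]
opening: 0.5
grasp_force: 0.0
```

Emit:
arm_command([
  [0.05,0,-0.8,0,0,0,0],
  [0,0,-0.8,0,0,0,0],
  [0,0,-0.8,0,0,0,0],
  [0,0,-0.5,0,0,0,0],
  [0,0,0,0,0,0,0],
  [0,0,0,0,0,0,0],
])

```text
time_s: 5.42
tool_pos: [0.564, 0.1412, 0.1806]
tool_rot: [[0.234, 0.972, 0.001], [0.972, -0.234, 0.0], [0.0, 0.001, -1.0]]
ft_force: [-0.2, -0.2, -0.0]
opening: 0.499
grasp_force: 0.0
```

Emit:
arm_command([
  [-0.08,0,-0.2,0,0,0,0],
  [0,0,0,0,0,0,0],
  [0,0,0,0,0,0,0.4],
  [0,0,0,0,0,0,0.6],
  [0,0,0,0,0,0,1],
  [0,0,0,0,0,0,1],
  [0,0,0,0,0,0,1],
  [0,0,0,0,0,0,1],
])

```text
time_s: 6.42
tool_pos: [0.5619, 0.1412, 0.176]
tool_rot: [[0.234, 0.972, -0.0], [0.972, -0.234, 0.0], [-0.0, -0.0, -1.0]]
ft_force: [-0.5, 0.0, -0.1]
opening: 0.166
grasp_force: 30.0
```

The opening is 15.8 mm at 30 N, so the slice is held. Now I'll draw it up slowly.

Emit:
arm_command([
  [0,0,0.2,0,0,0,1],
  [0,0,0.5,0,0,0,1],
  [0,0,0.7,0,0,0,1],
  [0,0,0.7,0,0,0,1],
  [0,0,0.7,0,0,0,1],
  [0,0,0.7,0,0,0,1],
  [0,0,0.7,0,0,0,1],
  [0,0,0.7,0,0,0,1],
])

```text
time_s: 7.42
tool_pos: [0.562, 0.1412, 0.275]
tool_rot: [[0.234, 0.972, 0.0], [0.972, -0.234, 0.0], [0.0, 0.0, -1.0]]
ft_force: [0.4, 0.2, -1.2]
opening: 0.168
grasp_force: 30.0
```

Emit:
arm_command([
  [0,0,0.6,0,0,0,1],
  [0,0,0.5,0,0,0,1],
  [0,0,0.2,0,0,0,1],
  [0,0,0,0,0,0,1],
  [0,0,0,0,0,0,1],
  [0,0,0,0,0,0,1],
  [0,0,0,0,0,0,1],
])

```text
time_s: 8.3
tool_pos: [0.5619, 0.1412, 0.2997]
tool_rot: [[0.234, 0.972, -0.001], [0.972, -0.234, -0.0], [-0.0, -0.001, -1.0]]
ft_force: [0.4, 0.4, -1.1]
opening: 0.17
grasp_force: 30.0
```

```bash
python3 - <<'E'
from h import *
c=np.array([.5318,.0917]);a=-.236;ex=np.array([np.cos(a),np.sin(a)]);ey=np.array([-np.sin(a),np.cos(a)])
for n in("scene","side"):
    im,W=cloud(n)
    q=W[...,:2]-c; X=q@ex; Y=q@ey; Z=W[...,2]
    hsv=cv2.cvtColor(im,cv2.COLOR_BGR2HSV)
    m=(Z>.18)&(Z<.34)&(X>-.02)&(X<.06)&(abs(Y)<.15)&(hsv[...,0]<25)&(hsv[...,1]>90)
    P=np.stack([X[m],Y[m],Z[m]],1)
    print(n,m.sum(),P.min(0).round(4),P.max(0).round(4))
    for lo in (0,.02,.04,.06,.08,.1):
        k=(P[:,1]>=lo)&(P[:,1]<lo+.02)
        if k.sum(): print(lo,k.sum(),np.percentile(P[k,2],[2,98]).round(4))
    f=P[P[:,0]<np.median(P[:,0])+.004]
    k=np.linalg.lstsq(np.c_[f[:,1:],np.ones(len(f))],f[:,0],rcond=None)[0];print("slopes",k)
    cv2.imwrite(f"pics/{n}2.png",cv2.resize(im[130:330,180:400],None,fx=2.7,fy=2.7))
s=bot.read_state();print(s["tool_pos"],s["time_s"],s["opening"],s["grasp_force"],s["ft_force"])
E
```

```text
scene 367 [0.0005 0.0045 0.233 ] [0.0253 0.1049 0.3381]
0 26 [0.2423 0.3122]
0.02 27 [0.2408 0.3275]
0.04 51 [0.243  0.3306]
0.06 76 [0.2434 0.3345]
0.08 148 [0.2385 0.3269]
0.1 39 [0.2403 0.3114]
slopes [0.02233026 0.00177162 0.00788188]
side 390 [0.0071 0.0163 0.2406] [0.0269 0.1061 0.3396]
0 7 [0.2639 0.3294]
0.02 39 [0.2583 0.3321]
0.04 44 [0.267  0.3333]
0.06 72 [0.3081 0.3368]
0.08 131 [0.2505 0.3298]
0.1 97 [0.2485 0.3154]
slopes [ 0.01295668 -0.00100427  0.01365654]
[0.56194954 0.14116804 0.29990494] 8.4 0.16854553033788344 30.00010063260561 [-0.45048514 -0.37491478 -0.59708781]
```

View pics/side2.png

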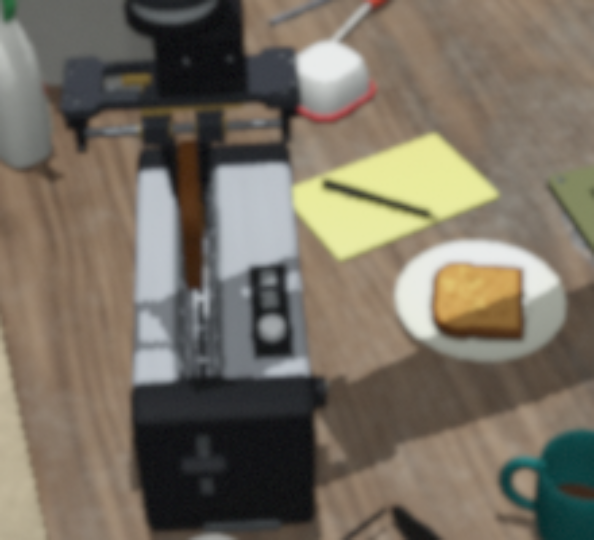

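The picture shows the slice hanging upright in the fingers at (190,215), clear of the toaster. Its lower edge is at about z = 0.235, level, and the button is up at (271,325).

```bash
python3 -c "
from cell import bot
print(bot.hand_in())"
```

```text
the job is handed in; nothing more can be done
None
```

I pressed and released the stop button, the carriage popped up, and I handed the job in at about 8.4 s; no verdict came back. The slice was gripped upright and level, its lower edge about 65 mm above the toaster's top (needed 30 mm).

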